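# Sort the conduit couplings onto their slanted pegs

## Task

The short white conduit coupling has been hung on the wrong peg. Move it from the long slanted peg to the short one, and hang the long coupling from the bench on the long peg; slide each fully home, flush against the collar at the foot of its peg, and leave the other things on the bench where they are.

Things in the scene. Friction and masses are not known exactly. Their poses are not given: they have to be found in the camera images.
- short_coupling: Short conduit coupling: plain white plastic sleeve open at both ends, outside diameter 48 mm, bore 36, 38 long, about 0.06 kg. Origin at the centre of one end face, z along the sleeve; both ends alike. It starts hung on the long peg against the collar, its bore resting on the peg, so its axis lies 5.5 mm below the peg's axis; the peg sticks out 20 mm beyond it.
- long_coupling: Long conduit coupling: the same white sleeve (outside 48 mm, bore 36) but 64 mm long, about 0.10 kg. Origin at the centre of one end face, z along the sleeve; both ends alike. It starts standing on end on the bench, on the robot's side of the stands.
- short_mid (a point): Centre of the short coupling: on its axis, halfway along.
- long_mid (a point): Centre of the long coupling: on its axis, halfway along.
- long_peg: Long slanted peg, fixed: steel, 25 mm diameter, domed end, 58 mm from its collar (dark disc, 46 mm diameter, 5 thick) to the tip. Origin on the peg's axis at the collar's front face, 165 mm above the bench; z runs out along the peg, 60 degrees above level, leaning towards the robot; y is level. Nothing stands above the peg.
- short_peg: Short slanted peg, fixed, empty at the start: 25 mm diameter, 34 mm from collar to domed tip; collar, frame, 60 degree slope and 165 mm height as for the long peg. Either peg may be the left one.
- long_stand: Stand of the long peg, fixed: dark steel foot plate 110 x 90 x 8 mm, from whose centre a bent tube (22 mm) rises 135 mm and then slants to the collar. Origin under the foot's centre, z up, peg towards -x. Stands are turned up to 0.3 rad.
- short_stand: Stand of the short peg, fixed: identical but for the peg.
- long_seat (a point): Point on the long peg's axis, 32 mm out from the collar's face.
- short_seat (a point): Point on the short peg's axis, 19 mm out from the collar's face.
- breaker3: Bystander: a three-pole DIN circuit breaker, white, 80 x 54 x 78 high (mm). Origin at the centre of its underside.
- breaker1: Bystander: a single-pole DIN circuit breaker, white, 80 x 18 x 78 high (mm). Origin at the centre of its underside.
- tin: Bystander: a blue tin, 60 diameter, 70 high, standing between the two stands, a little beyond the pegs (mm). Origin at the centre of its underside.
- locknut: Bystander: a flat white plastic locknut ring, 54 diameter, 9 high (not a coupling) (mm). Origin at the centre of its underside.
- screwdriver: Bystander: a screwdriver lying flat on the bench. Leave it where it is.
- tape_measure: Bystander: a yellow and black tape measure, 70 x 36 x 60 high (mm). Origin at the centre of its underside.
Not all that is in view belongs to the job. Leave any blue or purple look-alike of the long_stand alone.

How it is judged (in metres and radians):
At the end, for the whole second after the job is handed in: The short coupling is on the short peg and the long coupling on the long peg, each at rest with its end within 4 mm of the collar, its centre within 11 mm of the seat point and its axis within 0.12 rad (7 degrees) of the peg's (z of short_mid in the frame of short_peg below 0.023 m and distance between short_mid and short_seat below 0.011 m and angle between the z axis of short_coupling and the z axis of short_peg, either way round below 0.12 rad and linear speed of each of short_coupling, long_coupling below 0.02 m/s and z of long_mid in the frame of long_peg below 0.036 m and distance between long_mid and long_seat below 0.011 m and angle between the z axis of long_coupling and the z axis of long_peg, either way round below 0.12 rad); the robot touches nothing.
It fails at once if one of the bystanders was shifted more than 30 mm (distance of any of breaker3, breaker1, tin, locknut, screwdriver, tape_measure from where it was at the start of the episode above 0.03 m).
It also fails if it takes over 58 s, if anything falls off the work surface, if the arm or the gripper's body presses on something with over 40 N, if the wrist force passes 120 N, or if a joint passes its speed limit or range.

## Robot

A 6-joint arm with a two-finger parallel gripper is mounted at the origin on the work surface. World frame = base frame: x ahead of the robot, y to its left, z up, the work surface at z = 0. Lengths are in m, angles in degrees, forces in N, time in s.
With the tool pointing down it reaches from about 0.3 to 0.75 m from the base axis. Payload 8.5 kg.
Tool frame: the origin (TCP) lies on the mounting face of the last link; the fingertips stand 173 mm ahead of it and the grasp point (between the pads) lies 155 mm ahead of it (env.tips_ahead is the distance from the TCP to the fingertips, in m); z points along the fingers, x is the direction in which the jaws open and shut, and the axes are right-handed (so a half turn about z gives the same grasp; the last joint's range is limited). The gripper opens to 85 mm and grips with 20 to 120 N. Pads are 22 mm wide; open, the fingers measure 114 mm over their backs; the gripper's body (76 mm by 85 mm) begins 54 mm behind the grasp point. The pads swing forward as they close: fully open they stand 13 mm farther back than shut.
Start: joints at [-78.799, 21.807, 74.336, -0, 83.858, -12.336], TCP at [0.22, -0.504, 0.405] pointing down, gripper open.
Joint ranges: [-178.18, 178.18], [-50.72, 133.34], [12.68, 142.11], [-81.47, 261.47], [9.98, 163.14], [-165.26, 165.26]. Speed limits (degrees/s): [136.94, 136.94, 180, 180, 180, 180].

## Interface

Orientations are given as a 3x3 rotation matrix whose columns are the frame's x, y, z axes.
In Python, from rig import env gives the robot as it stands. The module is installed in compiled form; this text tells all that it offers.
- The arm moves only by the tool step_arm, never from a script. Its argument "increments" is a list of rows, each an object of numbers: "x", "y", "z": the shift along the tool's x, y, z in cm; "wx", "wy", "wz": the turn, a rotation vector about the tool's x, y, z in rad; "gripper": the finger opening in cm, from 0 to 8.54. A call has 1 to 20 rows; each row shifts and turns the commanded pose from where the row before left it, along the tool's axes as they then stand; what a row does not reach is not made up. A row lasts 1/10 s, in which the tool goes at most 50 mm and 8.59 degrees, less where a joint would pass 70% of its speed; a pose out of reach is approached as far as the arm can. A call with a gripper value outside its range is refused whole. The fingers move at their own pace and stop on an object; "newtons" is the grip in N (left out, the last holds). Time passes only in rows, so rows that do not move let the fingers close. It gives the time, the measured TCP pose, the force and the opening at its end, in the units of the state.
- env.observe(): the state, without advancing time (a new reading comes with each control period).
- env.get_image(name): name is "scene" or "top" or "wrist"; returns a dict with "color" (384x512x3 uint8, blue, green, red), "camera_matrix" (3x3 intrinsics, pixels), "distortion" ([k1, k2, p1, p2, k3] as OpenCV has them; the pictures are not rectified), "rvec" (rotation vector, rad) and "tvec" (3), from world to camera coordinates, as OpenCV has them. Camera axes: x right, y down, z forward; pixel columns grow to the right and rows downward; lengths in m; the calibration is good to about 2 mm. A picture is of the moment at which its call begins. There is no depth.
- env.close_job(): hands the job in, once; it reports no verdict.
The state is a dict: "time_s": time; "q": joint angles; "qvel": joint speeds; "joint_efforts": joint torques, N m; "position": TCP position; "tool_rot": TCP orientation; "ft_force": force on the tool from outside, world axes, zero at the start; "wrist_torque": the same for the moment, N m; "grip_width": finger opening in m.
Only numpy, scipy, OpenCV 4.12 (cv2) and the standard library are available. Lean on these libraries where they do the work, as an engineer would, in place of code of your own. Each camera call takes 0.05 s, during which the arm holds its last target. There are 200 camera calls.

## Working session

There is one attempt and no reset: what is moved stays moved. The work goes in short steps, Python scripts to look and compute and a tool call to move; the robot and the scene stay as the last step left them, time stands still between calls to the robot, and variables do not carry over. Pictures are saved under pics/ and viewed, about 8 in all and at most 12, crops included, and the job is handed in when it is done.

Besides the shell and the picture viewer there is one more tool, called after "Request:" in YAML: its name, and indented under it one key for each argument. step_arm: Moves the arm, as the interface text tells. Its arguments: {"type":"object","properties":{"increments":{"type":"array"},"newtons":{"type":"number"}},"required":["increments"]}

```bash
mkdir -p pics; ls; cat > h.py <<'E'
import numpy as np, cv2
from rig import env
def cam(n):
    d=env.get_image(n); R=cv2.Rodrigues(np.array(d["rvec"],float))[0]
    d["R"]=R; d["t"]=np.array(d["tvec"],float).ravel(); d["C"]=-R.T@d["t"]; return d
def ray(d,uv):
    p=cv2.undistortPoints(np.array([[uv]],float),np.array(d["camera_matrix"]),np.array(d["distortion"]))[0,0]
    v=d["R"].T@np.array([p[0],p[1],1]); return d["C"],v/np.linalg.norm(v)
def onz(d,uv,z):
    C,v=ray(d,uv); return C+v*(z-C[2])/v[2]
def tri(d1,u1,d2,u2):
    C1,v1=ray(d1,u1);C2,v2=ray(d2,u2)
    s=np.linalg.lstsq(np.c_[v1,-v2],C2-C1,rcond=None)[0]
    a=C1+v1*s[0];b=C2+v2*s[1]; return (a+b)/2,np.linalg.norm(a-b)
def proj(d,P):
    return cv2.projectPoints(np.array(P,float).reshape(-1,3),np.array(d["rvec"],float),np.array(d["tvec"],float),np.array(d["camera_matrix"]),np.array(d["distortion"]))[0][:,0]
E
python3 - <<'E'
from h import *
a=cam("scene");b=cam("top")
cv2.imwrite("pics/scene0.png",cv2.resize(a["color"],(800,600)));cv2.imwrite("pics/top0.png",cv2.resize(b["color"],(800,600)))
cv2.imwrite("pics/s_raw.png",a["color"]);cv2.imwrite("pics/t_raw.png",b["color"])
print(a["C"],b["C"],a["R"][2],b["R"][2],a["camera_matrix"][0][0])
E
```

```text
pics
[0.86628587 0.63859736 1.2083426 ] [ 3.13405474e-01 -6.70025928e-04  1.19655118e+00] [-0.28740558 -0.49552926 -0.81966382] [ 0.16515674 -0.01351541 -0.98617472] 473.50588654455333
```

View pics/scene0.png

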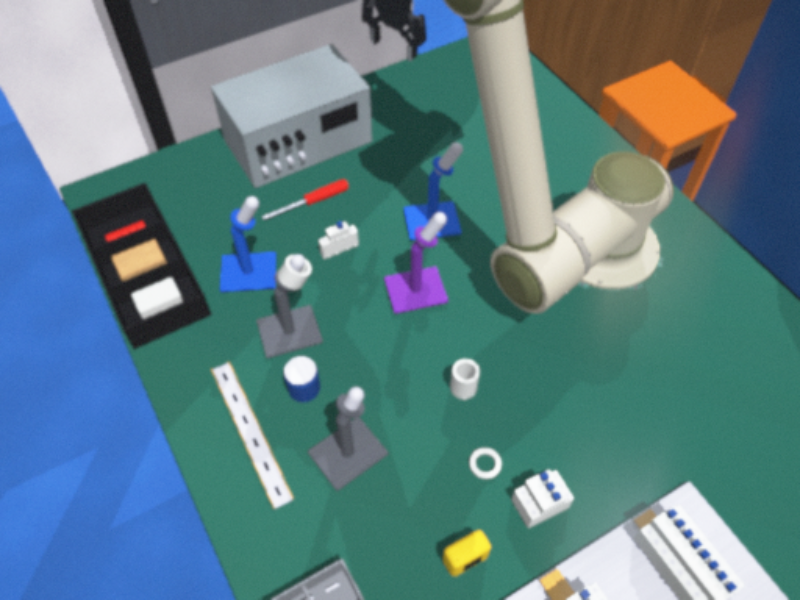

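View pics/top0.png

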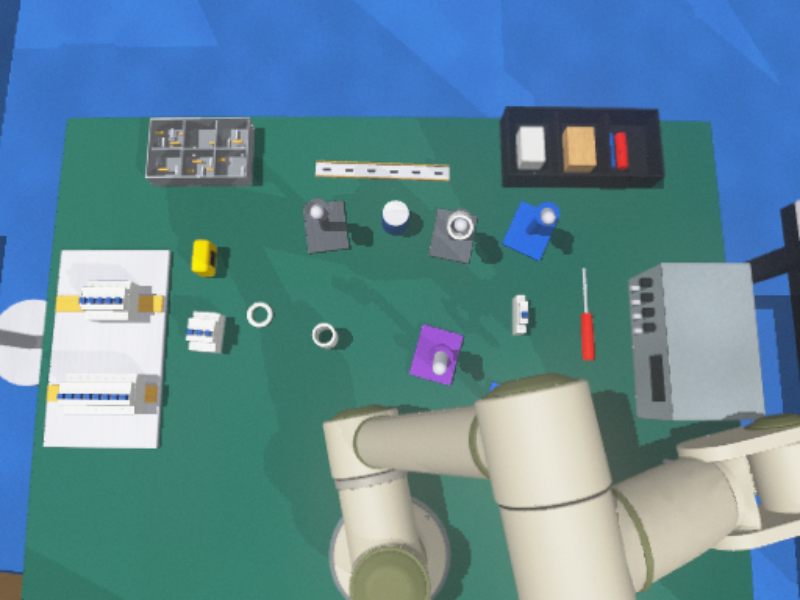

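Top view: the grey stands are at (325,225), with the empty short peg, and at (455,235), with the short coupling on it. The long coupling stands at (323,335) top / (464,378) scene.
Possible confusions in the top view:
- **Locknut:** ring at (260,315).
- **Hung short coupling:** (460,225).
- **Look-alike stands:** blue at (530,230) and about (490,385), purple at (437,355).

My choice is the tall sleeve at (323,335) and the two dark grey stands. Next I'll measure them and check in one crop.

```bash
cat > m.py <<'E'
from h import *
k=384/600
S=cam("scene");T=cam("top")
def foot(d,c,r=36):
    im=cv2.GaussianBlur(d["color"],(3,3),0); hsv=cv2.cvtColor(im,cv2.COLOR_BGR2HSV)
    m=((hsv[...,1]<60)&(hsv[...,2]<125)&(hsv[...,2]>40)).astype(np.uint8)*255
    w=np.zeros_like(m); cv2.circle(w,(int(c[0]),int(c[1])),r,255,-1); m&=w
    m=cv2.morphologyEx(m,cv2.MORPH_OPEN,np.ones((3,3)))
    cs=max(cv2.findContours(m,0,cv2.CHAIN_APPROX_NONE)[0],key=cv2.contourArea)
    return m,cs[:,0]
def white(d,c,r):
    hsv=cv2.cvtColor(d["color"],cv2.COLOR_BGR2HSV)
    m=((hsv[...,1]<70)&(hsv[...,2]>135)).astype(np.uint8)*255
    w=np.zeros_like(m); cv2.circle(w,(int(c[0]),int(c[1])),r,255,-1); m&=w
    return m,max(cv2.findContours(m,0,cv2.CHAIN_APPROX_NONE)[0],key=cv2.contourArea)[:,0]
E
python3 - <<'E'
from m import *
tiles=[]
for n,d,fs,ls in(("top",T,[(325,225),(455,235)],[(323,335)]),("scene",S,[(348,455),(290,330)],[(464,378)])):
    for nm,c in zip(("short","long"),fs):
        m,cs=foot(d,np.array(c)*k)
        P=np.array([onz(d,u.astype(float),.008)[:2] for u in cs]).astype(np.float32)
        print(n,nm,"foot rect",cv2.minAreaRect(P))
    for c in ls:
        m,cs=white(d,np.array(c)*k,16); x,y,w,h=cv2.boundingRect(cs)
        print(n,"sleeve bbox",x,y,w,h)
        if n=="top":
            P=np.array([onz(d,u.astype(float),.064)[:2] for u in cs]).astype(np.float32)
            print(cv2.minEnclosingCircle(P), cv2.minAreaRect(P), P.min(0),P.max(0))
def crop(d,c,h=48,z=5): 
    x,y=int(c[0]*k),int(c[1]*k); return cv2.resize(d["color"][y-h//2-8:y+h//2+8,x-h//2-8:x+h//2+8],(384,300),interpolation=cv2.INTER_CUBIC)
a=np.hstack([crop(T,(325,222)),crop(T,(455,232))]);b=np.hstack([crop(S,(350,430)),crop(S,(290,300))])
cv2.imwrite("pics/c1.png",np.vstack([a,b]))
E
```

```text
top short foot rect ((0.6859042644500732, 0.12782567739486694), (0.10736080259084702, 0.06145624443888664), 6.988973140716553)
top long foot rect ((0.6206643581390381, -0.12069055438041687), (0.00680855056270957, 0.01410932932049036), 89.1481704711914)
top sleeve bbox 200 206 16 17
((0.44025498628616333, 0.13031446933746338), 0.02752986177802086) ((0.4402499794960022, 0.13187068700790405), (0.050864432007074356, 0.04730851948261261), 0.9641360640525818) [0.41493696 0.10794758] [0.4656078  0.15568665]
scene short foot rect ((0.6843512654304504, 0.10425742715597153), (0.09341584146022797, 0.08143605291843414), 50.83565139770508)
scene long foot rect ((0.6568034887313843, -0.18133483827114105), (0.12188578397035599, 0.03309894725680351), 75.5193099975586)
scene sleeve bbox 289 229 19 27
```

View pics/c1.png

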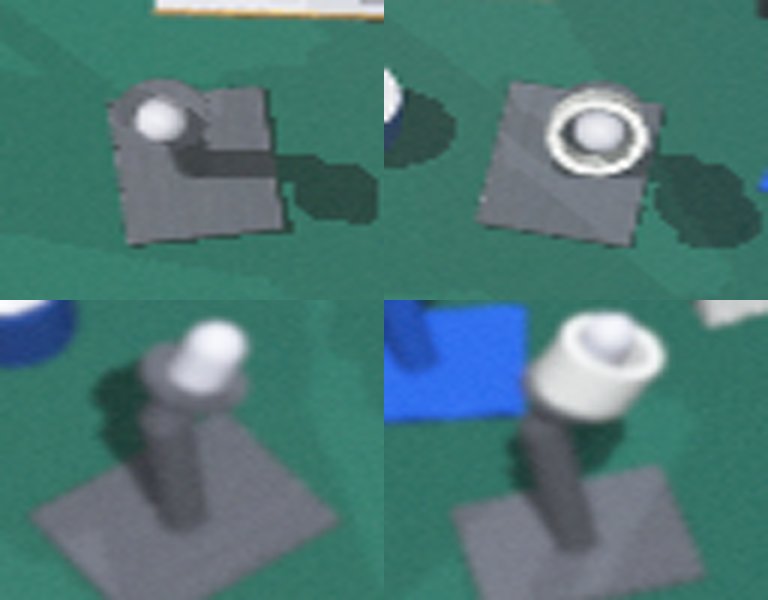

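```bash
python3 - <<'E'
from m import *
def full(c,p,off=(0,0)): 
    return np.array([int(c[0]*k)-32+(p[0]-off[0]+.5)*64/384-.5,int(c[1]*k)-32+(p[1]-off[1]+.5)*64/300-.5])
st={"short":[(T,(325,222),(0,0),[(265,88),(285,230),(130,243)]),(S,(350,430),(0,300),[(235,425),(338,520),(35,517)])],
"long":[(T,(455,232),(384,0),[(513,83),(663,104),(632,246),(476,222)]),(S,(290,300),(384,300),[(453,515),(660,465),(703,573)])]}
for n,v in st.items():
    for d,c,o,ps in v:
        Q=[onz(d,full(c,p,o),.008)[:2] for p in ps]
        print(n,np.round(Q,4).tolist(),[ (round(np.linalg.norm(Q[i+1]-Q[i]),3),round(np.degrees(np.arctan2(*(Q[i+1]-Q[i])[::-1])),1)) for i in range(len(Q)-1)])
e,g=tri(T,full((455,232),(598,133),(384,0)),S,full((290,300),(608,362),(384,300)));print("coupling end",e,g)
t,g=tri(T,full((325,222),(160,120)),S,full((350,430),(222,342),(0,300)));print("short tip",t,g)
# sleeve in scene: bbox top/bottom check
for P in([.44,.131,.064],[.44,.131,0]): print(proj(S,P))
for n,d,c in(("t",T,(323,335)),("s",S,(464,378))):
    m,cs=white(d,np.array(c)*k,20);print(n,cv2.boundingRect(cs),cv2.fitEllipse(cs))
E
```

```text
short [[0.7429, 0.1026], [0.6352, 0.0895], [0.6253, 0.1769]] [(np.float64(0.109), np.float64(-173.1)), (np.float64(0.088), np.float64(96.4))]
short [[0.6371, 0.1042], [0.6256, 0.1804], [0.7429, 0.1101]] [(np.float64(0.077), np.float64(98.6)), (np.float64(0.137), np.float64(-31.0))]
long [[0.726, -0.1054], [0.7103, -0.1914], [0.6031, -0.1711], [0.6206, -0.083]] [(np.float64(0.087), np.float64(-100.3)), (np.float64(0.109), np.float64(169.3)), (np.float64(0.09), np.float64(78.7))]
long [[0.7108, -0.184], [0.6029, -0.1667], [0.6214, -0.0809]] [(np.float64(0.109), np.float64(170.9)), (np.float64(0.088), np.float64(77.8))]
coupling end [ 0.63097534 -0.12937497  0.18206717] 0.005247353405441898
short tip [0.65515624 0.13893908 0.18807125] 0.00436284098728293
[[296.9932454  235.35364999]]
[[295.42666586 246.40440244]]
t (200, 206, 16, 17) ((207.3873291015625, 214.24981689453125), (14.58973217010498, 16.590534210205078), 141.03228759765625)
s (289, 229, 19, 27) ((297.5162658691406, 241.587646484375), (18.12067413330078, 27.55691909790039), 4.688783168792725)
```

```bash
cat >> h.py <<'E'
from scipy.linalg import logm,expm
from scipy.spatial.transform import Rotation as Ro
def pegR(yaw):  # yaw deg of stand; columns x(down-ish side),y,z of peg
    c,s=np.cos(np.radians(yaw)),np.sin(np.radians(yaw))
    z=np.array([-.5*c,-.5*s,np.sqrt(.75)]); y=np.array([-s,c,0]); return np.c_[np.cross(y,z),y,z]
def toolR(zt,xt):
    zt=zt/np.linalg.norm(zt); xt=xt-zt*(xt@zt); xt/=np.linalg.norm(xt); return np.c_[xt,np.cross(zt,xt),zt]
def now():
    o=env.observe(); T=np.eye(4);T[:3,:3]=np.array(o["tool_rot"]);T[:3,3]=o["position"];return o,T
def plan(R,p,N=None,T0=None,vmax=4.5):
    if T0 is None: T0=now()[1]
    T1=np.eye(4);T1[:3,:3]=R;T1[:3,3]=p
    D=np.linalg.inv(T0)@T1
    n=max(np.linalg.norm(D[:3,3])*100/vmax,np.linalg.norm(Ro.from_matrix(D[:3,:3]).as_rotvec())/.14)
    N=N or int(np.ceil(n))
    L=np.real(logm(D))/N; st=expm(L)
    w=Ro.from_matrix(st[:3,:3]).as_rotvec()
    z=[(T0@np.linalg.matrix_power(st,i)@np.array([0,0,.173,1]))[:3] for i in range(N+1)]
    print("N",N,"row cm",np.round(st[:3,3]*100,3),"w",np.round(w,4),"min tip z %.3f"%min(q[2] for q in z),"tips",np.round(z[len(z)//2],3),np.round(z[-1],3)); return T1
E
python3 - <<'E'
from h import *
o,T0=now(); print(np.round(T0,3),o["grip_width"],env.tips_ahead)
P=pegR(-10.5); col=np.array([.648,-.133,.165])
for sg in(1,-1):
    R=toolR(-P[:,2],sg*P[:,1]); D=T0[:3,:3].T@R
    print(sg,Ro.from_matrix(D).as_rotvec())
R=toolR(-P[:,2],-P[:,1])
w=cam("wrist"); print("cam in tool",T0[:3,:3].T@(w["C"]-T0[:3,3]),T0[:3,:3].T@w["R"][2],w["camera_matrix"][0][0])
for sg in(1,-1):
    R=toolR(-P[:,2],sg*P[:,1])
    plan(R,col+P[:,2]*.29)
E
```

```text
[[ 0.399 -0.917 -0.     0.22 ]
 [-0.917 -0.399  0.    -0.504]
 [-0.    -0.    -1.     0.405]
 [ 0.     0.     0.     1.   ]] 0.08531431349763238 0.1734
1 [-0.20345234  0.66272237 -2.47318266]
-1 [0.50799598 0.15595214 0.58012084]
cam in tool [-2.59847370e-05 -7.70949889e-02  3.23821101e-02] [-0.00102507  0.29867241  0.95435514] 315.81875206467504
N 19 row cm [ 2.101 -2.671 -0.463] w [-0.0107  0.0349 -0.1302] min tip z 0.232 tips [ 0.555 -0.436  0.285] [ 0.59  -0.122  0.266]
N 11 row cm [-3.252 -3.116  0.559] w [0.0462 0.0142 0.0527] min tip z 0.219 tips [ 0.397 -0.268  0.223] [ 0.59  -0.122  0.266]
```

```bash
python3 - <<'E'
from h import *
o,T0=now(); T0[2,3]+=.08
P=pegR(-10.5); col=np.array([.648,-.133,.165])
plan(toolR(-P[:,2],-P[:,1]),col+P[:,2]*.30,T0=T0,N=13)
E
```

```text
N 13 row cm [-2.804 -2.455  1.009] w [0.0391 0.012  0.0446] min tip z 0.262 tips [ 0.387 -0.271  0.264] [ 0.586 -0.121  0.275]
```

Request:
step_arm:
  increments:
    - {"z": -4}
    - {"z": -4}
    - {"x": -2.8, "y": -2.45, "z": 1.0, "wx": 0.039, "wy": 0.012, "wz": 0.0445}
    - {"x": -2.8, "y": -2.45, "z": 1.0, "wx": 0.039, "wy": 0.012, "wz": 0.0445}
    - {"x": -2.8, "y": -2.45, "z": 1.0, "wx": 0.039, "wy": 0.012, "wz": 0.0445}
    - {"x": -2.8, "y": -2.45, "z": 1.0, "wx": 0.039, "wy": 0.012, "wz": 0.0445}
    - {"x": -2.8, "y": -2.45, "z": 1.0, "wx": 0.039, "wy": 0.012, "wz": 0.0445}
    - {"x": -2.8, "y": -2.45, "z": 1.0, "wx": 0.039, "wy": 0.012, "wz": 0.0445}
    - {"x": -2.8, "y": -2.45, "z": 1.0, "wx": 0.039, "wy": 0.012, "wz": 0.0445}
    - {"x": -2.8, "y": -2.45, "z": 1.0, "wx": 0.039, "wy": 0.012, "wz": 0.0445}
    - {"x": -2.8, "y": -2.45, "z": 1.0, "wx": 0.039, "wy": 0.012, "wz": 0.0445}
    - {"x": -2.8, "y": -2.45, "z": 1.0, "wx": 0.039, "wy": 0.012, "wz": 0.0445}
    - {"x": -2.8, "y": -2.45, "z": 1.0, "wx": 0.039, "wy": 0.012, "wz": 0.0445}
    - {"x": -2.8, "y": -2.45, "z": 1.0, "wx": 0.039, "wy": 0.012, "wz": 0.0445}
    - {"x": -2.8, "y": -2.45, "z": 1.0, "wx": 0.039, "wy": 0.012, "wz": 0.0445}
    - {}

```text
invalid input at $.increments[0]: expected keys x, y, z, wx, wy, wz, gripper
```

```bash
python3 - <<'E'
from h import *
import pickle
o,T0=now(); print(np.round(T0,3),np.round(o["q"],1),o["time_s"],o["ft_force"])
P=pegR(-10.5); col=np.array([.648,-.133,.165]); R=toolR(-P[:,2],-P[:,1])
print("err",Ro.from_matrix(T0[:3,:3].T@R).as_rotvec(), T0[:3,:3].T@(col+P[:,2]*.3-T0[:3,3]))
w=cam("wrist"); pickle.dump(w,open("w1.pkl","wb"))
im=w["color"].copy()
# predicted: upper rim outer circle and collar origin
c=col+P[:,2]*.038; dn=-P[:,0] if P[2,0]>0 else P[:,0]
c=c+dn*.0055; a=np.linspace(0,2*np.pi,24,endpoint=False)
for u in proj(w,[c+.024*(P[:,0]*np.cos(t)+P[:,1]*np.sin(t)) for t in a]): cv2.circle(im,tuple(int(x) for x in u),1,(0,0,255),-1)
for u in proj(w,[col+P[:,2]*.058]): cv2.circle(im,tuple(int(x) for x in u),2,(0,255,0),-1)
cv2.imwrite("pics/w1.png",cv2.resize(im,(800,600)))
E
```

```text
[[ 0.399 -0.917 -0.     0.22 ]
 [-0.917 -0.399  0.    -0.504]
 [-0.    -0.    -1.     0.405]
 [ 0.     0.     0.     1.   ]] [-78.8  21.8  74.3   0.   83.9 -12.3] 0.35 [ 0.09927174 -0.35369019 -0.583062  ]
err [0.50796832 0.15575814 0.58017924] [-0.25323884 -0.41667597 -0.02010395]
```

View pics/w1.png

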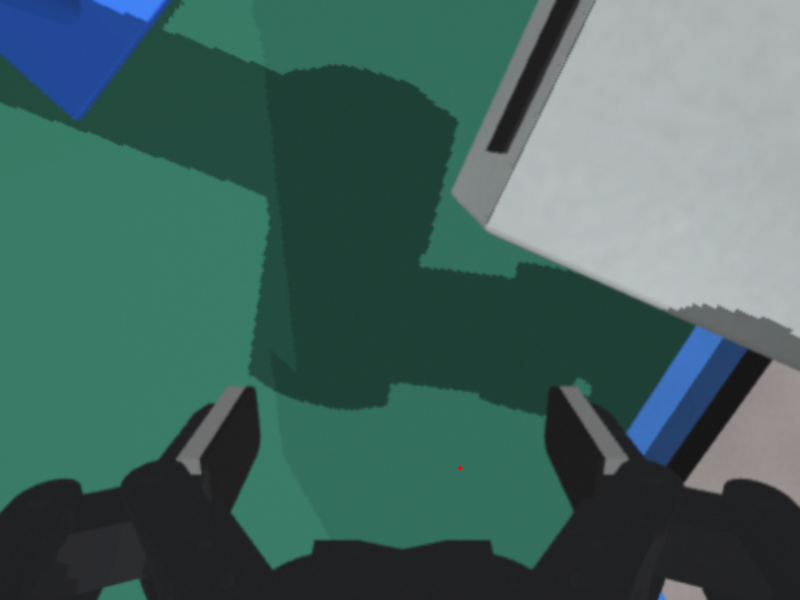

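The move was refused because every row needs all seven keys. The picture therefore shows the start pose: bare bench, open fingers at (230,430) and (580,430). I'll resend the move.

Request:
step_arm:
  increments:
    - {"x": 0, "y": 0, "z": -4, "wx": 0, "wy": 0, "wz": 0, "gripper": 8.5}
    - {"x": 0, "y": 0, "z": -4, "wx": 0, "wy": 0, "wz": 0, "gripper": 8.5}
    - {"x": -2.8, "y": -2.45, "z": 1.0, "wx": 0.039, "wy": 0.012, "wz": 0.0445, "gripper": 8.5}
    - {"x": -2.8, "y": -2.45, "z": 1.0, "wx": 0.039, "wy": 0.012, "wz": 0.0445, "gripper": 8.5}
    - {"x": -2.8, "y": -2.45, "z": 1.0, "wx": 0.039, "wy": 0.012, "wz": 0.0445, "gripper": 8.5}
    - {"x": -2.8, "y": -2.45, "z": 1.0, "wx": 0.039, "wy": 0.012, "wz": 0.0445, "gripper": 8.5}
    - {"x": -2.8, "y": -2.45, "z": 1.0, "wx": 0.039, "wy": 0.012, "wz": 0.0445, "gripper": 8.5}
    - {"x": -2.8, "y": -2.45, "z": 1.0, "wx": 0.039, "wy": 0.012, "wz": 0.0445, "gripper": 8.5}
    - {"x": -2.8, "y": -2.45, "z": 1.0, "wx": 0.039, "wy": 0.012, "wz": 0.0445, "gripper": 8.5}
    - {"x": -2.8, "y": -2.45, "z": 1.0, "wx": 0.039, "wy": 0.012, "wz": 0.0445, "gripper": 8.5}
    - {"x": -2.8, "y": -2.45, "z": 1.0, "wx": 0.039, "wy": 0.012, "wz": 0.0445, "gripper": 8.5}
    - {"x": -2.8, "y": -2.45, "z": 1.0, "wx": 0.039, "wy": 0.012, "wz": 0.0445, "gripper": 8.5}
    - {"x": -2.8, "y": -2.45, "z": 1.0, "wx": 0.039, "wy": 0.012, "wz": 0.0445, "gripper": 8.5}
    - {"x": -2.8, "y": -2.45, "z": 1.0, "wx": 0.039, "wy": 0.012, "wz": 0.0445, "gripper": 8.5}
    - {"x": -2.8, "y": -2.45, "z": 1.0, "wx": 0.039, "wy": 0.012, "wz": 0.0445, "gripper": 8.5}
    - {"x": 0, "y": 0, "z": 0, "wx": 0, "wy": 0, "wz": 0, "gripper": 8.5}
  newtons: 40

```text
time_s: 2.0
position: [0.5014, -0.1035, 0.4255]
tool_rot: [[-0.178, -0.852, 0.493], [-0.984, 0.154, -0.089], [0.0, -0.501, -0.866]]
ft_force: [-0.2, -0.1, -0.1]
grip_width: 0.0848
```

```bash
cat > v.py <<'E'
from h import *
import pickle,sys
def view(fn,yaw,col,L,short_on=True,off=.0055,show=True):
    o,T0=now(); P=pegR(yaw); R=toolR(-P[:,2],-P[:,1])
    print(np.round(T0,3).tolist(),np.round(o["q"],1),o["time_s"],np.round(o["ft_force"],1))
    w=cam("wrist"); pickle.dump(w,open(fn+".pkl","wb")); im=w["color"].copy()
    dn=P[:,0]*np.sign(-P[2,0]); a=np.linspace(0,2*np.pi,24,endpoint=False)
    def ring(c,r,col):
        for u in proj(w,[c+r*(P[:,0]*np.cos(t)+P[:,1]*np.sin(t)) for t in a]):
            cv2.circle(im,tuple(int(x) for x in u),1,col,-1)
    if short_on: ring(col+P[:,2]*.038+dn*off,.024,(0,0,255))
    else: ring(col,.023,(0,0,255))
    for u in proj(w,[col+P[:,2]*L]): cv2.circle(im,tuple(int(x) for x in u),2,(0,255,0),-1)
    cv2.imwrite(f"pics/{fn}.png",cv2.resize(im,(800,600),interpolation=cv2.INTER_CUBIC))
E
python3 - <<'E'
from v import *
view("w2",-10.5,np.array([.648,-.133,.165]),.058)
E
```

```text
[[-0.178, -0.852, 0.493, 0.501], [-0.984, 0.154, -0.089, -0.104], [0.0, -0.501, -0.866, 0.426], [0.0, 0.0, 0.0, 1.0]] [-26.3  13.3  85.3  10.   52.7  69.9] 2.0 [-0.2 -0.1 -0.1]
```

View pics/w2.png

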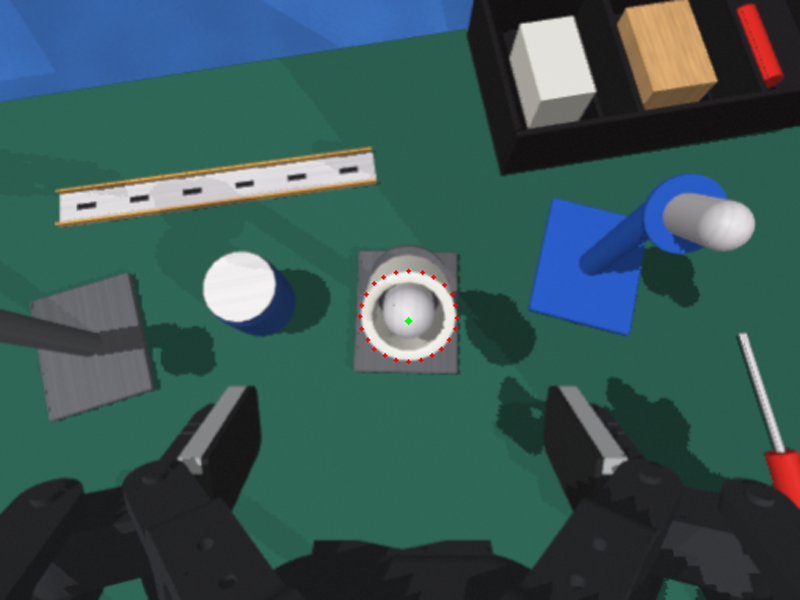

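The long peg's rim sits at (408,316) and matches the predicted red ring within about 2 px; the peg tip is at (407,312). I'll quantify the match and work out the approach.

```bash
python3 - <<'E'
from h import *; import pickle
w=pickle.load(open("w2.pkl","rb")); P=pegR(-10.5); col=np.array([.648,-.133,.165]); dn=P[:,0]*np.sign(-P[2,0])
hsv=cv2.cvtColor(w["color"],cv2.COLOR_BGR2HSV); c=np.array([408,316])*.64
m=((hsv[...,1]<50)&(hsv[...,2]>185)).astype(np.uint8)*255; z=np.zeros_like(m);cv2.circle(z,(int(c[0]),int(c[1])),38,255,-1);m&=z
cs=max(cv2.findContours(m,0,cv2.CHAIN_APPROX_NONE)[0],key=cv2.contourArea)
print(cv2.fitEllipse(cs))
C=col+P[:,2]*.038+dn*.0055; a=np.linspace(0,6.28,60)
print(cv2.fitEllipse(proj(w,[C+.024*(P[:,0]*np.cos(t)+P[:,1]*np.sin(t)) for t in a]).astype(np.float32)))
R=toolR(-P[:,2],-P[:,1]); o,T0=now()
g=col+dn*.0055
plan(R,g+P[:,2]*.24,vmax=2); plan(R,g+P[:,2]*.180,vmax=2)
D=T0[:3,:3].T@(g-T0[:3,3]);print("grasp offs in tool",D)
print(T0[:3,:3].T@(w["C"]-T0[:3,3]))
E
```

```text
((260.7372741699219, 201.36607360839844), (56.168357849121094, 59.22512435913086), 98.72369384765625)
((261.6435852050781, 202.27394104003906), (58.524105072021484, 62.095970153808594), 88.5860824584961)
N 4 row cm [0.024 0.133 1.517] w [0.0003 0.0004 0.0012] min tip z 0.220 tips [ 0.598 -0.123  0.248] [ 0.61  -0.126  0.22 ]
N 7 row cm [0.015 0.076 1.724] w [0.0002 0.0002 0.0007] min tip z 0.168 tips [ 0.616 -0.127  0.214] [ 0.64  -0.131  0.168]
grasp offs in tool [0.00133338 0.00505213 0.30066466]
[-0.00161251 -0.07710498  0.03244853]
```

Request:
step_arm:
  increments:
    - {"x": 0.05, "y": 0.15, "z": 1.5, "wx": 0, "wy": 0, "wz": 0.004, "gripper": 8.5}
    - {"x": 0, "y": 0.15, "z": 1.5, "wx": 0, "wy": 0, "wz": 0.004, "gripper": 8.5}
    - {"x": 0, "y": 0.15, "z": 1.5, "wx": 0, "wy": 0, "wz": 0, "gripper": 8.5}
    - {"x": 0, "y": 0, "z": 1.5, "wx": 0, "wy": 0, "wz": 0, "gripper": 8.5}
    - {"x": 0, "y": 0, "z": 1.5, "wx": 0, "wy": 0, "wz": 0, "gripper": 8.5}
    - {"x": 0, "y": 0, "z": 1.5, "wx": 0, "wy": 0, "wz": 0, "gripper": 8.5}
    - {"x": 0, "y": 0, "z": 1.5, "wx": 0, "wy": 0, "wz": 0, "gripper": 8.5}
    - {"x": 0, "y": 0, "z": 1.5, "wx": 0, "wy": 0, "wz": 0, "gripper": 8.5}
    - {"x": 0, "y": 0, "z": 0, "wx": 0, "wy": 0, "wz": 0, "gripper": 8.5}

```text
time_s: 2.95
position: [0.555, -0.1169, 0.3171]
tool_rot: [[-0.187, -0.852, 0.488], [-0.982, 0.164, -0.09], [-0.004, -0.497, -0.868]]
ft_force: [-0.2, 0.5, 0.1]
grip_width: 0.085
```

Request:
step_arm:
  increments:
    - {"x": 0, "y": 0, "z": 0, "wx": 0, "wy": 0, "wz": 0, "gripper": 4.0}
    - {"x": 0, "y": 0, "z": 0, "wx": 0, "wy": 0, "wz": 0, "gripper": 4.0}
    - {"x": 0, "y": 0, "z": 0, "wx": 0, "wy": 0, "wz": 0, "gripper": 4.0}
    - {"x": 0, "y": 0, "z": 0, "wx": 0, "wy": 0, "wz": 0, "gripper": 4.0}
    - {"x": 0, "y": 0, "z": 0, "wx": 0, "wy": 0, "wz": 0, "gripper": 4.0}
    - {"x": 0, "y": 0, "z": 0, "wx": 0, "wy": 0, "wz": 0, "gripper": 4.0}
  newtons: 30

```text
time_s: 3.55
position: [0.5542, -0.1167, 0.3202]
tool_rot: [[-0.187, -0.85, 0.492], [-0.982, 0.163, -0.092], [-0.002, -0.5, -0.866]]
ft_force: [-5.4, 1.1, 6.1]
grip_width: 0.0479
```

Request:
step_arm:
  increments:
    - {"x": 0, "y": -0.2, "z": -0.3, "wx": 0, "wy": 0, "wz": 0, "gripper": 4.0}
    - {"x": 0, "y": -0.2, "z": -0.8, "wx": 0, "wy": 0, "wz": 0, "gripper": 4.0}
    - {"x": 0, "y": 0, "z": -1.5, "wx": 0, "wy": 0, "wz": 0, "gripper": 4.0}
    - {"x": 0, "y": 0, "z": -1.5, "wx": 0, "wy": 0, "wz": 0, "gripper": 4.0}
    - {"x": 0, "y": 0, "z": -1.5, "wx": 0, "wy": 0, "wz": 0, "gripper": 4.0}
    - {"x": 0, "y": 0, "z": -2, "wx": 0, "wy": 0, "wz": 0, "gripper": 4.0}
    - {"x": 0, "y": 0, "z": -2, "wx": 0, "wy": 0, "wz": 0, "gripper": 4.0}
    - {"x": 0, "y": 0, "z": -2, "wx": 0, "wy": 0, "wz": 0, "gripper": 4.0}
    - {"x": 0, "y": 0, "z": 0, "wx": 0, "wy": 0, "wz": 0, "gripper": 4.0}

```text
time_s: 4.45
position: [0.4997, -0.1064, 0.425]
tool_rot: [[-0.188, -0.848, 0.495], [-0.982, 0.163, -0.094], [-0.001, -0.504, -0.864]]
ft_force: [0.4, 0.0, 0.3]
grip_width: 0.0479
```

```bash
cat > pegs.py <<'E'
from h import *
YL,CL=-10.5,np.array([.6475,-.1325,.165]); YS,CS=6.7,np.array([.667,.140,.165])
def frame(yaw,c): F=np.eye(4);F[:3,:3]=pegR(yaw);F[:3,3]=c;return F
FL=frame(YL,CL); FS=frame(YS,CS)
Tg=np.eye(4);Tg[:3,3]=[.5542,-.1167,.3202]
Tg[:3,:3]=Ro.from_matrix([[-0.187,-0.85,0.492],[-0.982,0.163,-0.092],[-0.002,-0.5,-0.866]]).as_matrix()
Grel=np.linalg.inv(FL)@Tg   # tool in peg frame at seated short coupling
E
python3 - <<'E'
from pegs import *
o,T0=now(); print(np.round(Grel,3).tolist(),o["grip_width"],o["ft_force"],o["time_s"])
A=Grel.copy(); A[2,3]+=.13; 
G=FS@A; plan(G[:3,:3],G[:3,3],N=10)
E
```

```text
[[-0.005, -1.0, 0.0, -0.004], [-1.0, 0.005, -0.001, -0.001], [0.001, -0.0, -1.0, 0.182], [0.0, 0.0, 0.0, 1.0]] 0.0479374334886552 [0.42903292 0.00173228 0.28126743] 4.45
N 10 row cm [-2.274 -0.01  -0.081] w [-0.0005 -0.0152 -0.026 ] min tip z 0.276 tips [0.6   0.003 0.279] [0.595 0.13  0.283]
```

Request:
step_arm:
  increments:
    - {"x": -2.27, "y": -0.01, "z": -0.08, "wx": 0, "wy": -0.015, "wz": -0.026, "gripper": 4.0}
    - {"x": -2.27, "y": -0.01, "z": -0.08, "wx": 0, "wy": -0.015, "wz": -0.026, "gripper": 4.0}
    - {"x": -2.27, "y": -0.01, "z": -0.08, "wx": 0, "wy": -0.015, "wz": -0.026, "gripper": 4.0}
    - {"x": -2.27, "y": -0.01, "z": -0.08, "wx": 0, "wy": -0.015, "wz": -0.026, "gripper": 4.0}
    - {"x": -2.27, "y": -0.01, "z": -0.08, "wx": 0, "wy": -0.015, "wz": -0.026, "gripper": 4.0}
    - {"x": -2.27, "y": -0.01, "z": -0.08, "wx": 0, "wy": -0.015, "wz": -0.026, "gripper": 4.0}
    - {"x": -2.27, "y": -0.01, "z": -0.08, "wx": 0, "wy": -0.015, "wz": -0.026, "gripper": 4.0}
    - {"x": -2.27, "y": -0.01, "z": -0.08, "wx": 0, "wy": -0.015, "wz": -0.026, "gripper": 4.0}
    - {"x": -2.27, "y": -0.01, "z": -0.08, "wx": 0, "wy": -0.015, "wz": -0.026, "gripper": 4.0}
    - {"x": -2.27, "y": -0.01, "z": -0.08, "wx": 0, "wy": -0.015, "wz": -0.026, "gripper": 4.0}
    - {"x": 0, "y": 0, "z": 0, "wx": 0, "wy": 0, "wz": 0, "gripper": 4.0}

```text
time_s: 5.55
position: [0.5095, 0.121, 0.4295]
tool_rot: [[0.114, -0.861, 0.496], [-0.993, -0.098, 0.06], [-0.003, -0.5, -0.866]]
ft_force: [0.6, -0.3, -0.9]
grip_width: 0.0477
```

```bash
python3 - <<'E'
from v import *
from pegs import *
view("w3",YS,CS,.034,short_on=False)
print(np.round(np.linalg.inv(FS)@now()[1],4))
E
```

```text
[[0.114, -0.861, 0.496, 0.509], [-0.993, -0.098, 0.06, 0.121], [-0.003, -0.5, -0.866, 0.43], [0.0, 0.0, 0.0, 1.0]] [-0.2 14.3 83.2  4.4 52.8 81.5] 5.55 [ 0.6 -0.3 -0.9]
[[-4.600e-03 -1.000e+00 -5.000e-04 -5.100e-03]
 [-1.000e+00  4.600e-03  6.000e-04 -1.600e-03]
 [-6.000e-04  5.000e-04 -1.000e+00  3.083e-01]
 [ 0.000e+00  0.000e+00  0.000e+00  1.000e+00]]
```

View pics/w3.png

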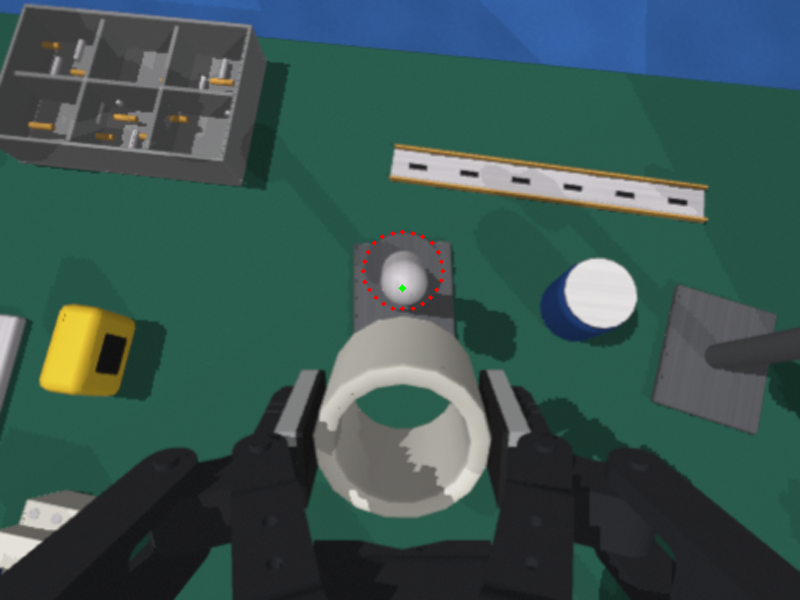

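The peg tip is at (404,285) against the predicted (403,288), so the short peg is located to about 1 mm. I'll centre the sleeve and insert it.

Request:
step_arm:
  increments:
    - {"x": -0.15, "y": -0.2, "z": 1.5, "wx": 0, "wy": 0, "wz": 0, "gripper": 4.0}
    - {"x": 0, "y": -0.2, "z": 1.5, "wx": 0, "wy": 0, "wz": 0, "gripper": 4.0}
    - {"x": 0, "y": 0, "z": 1.5, "wx": 0, "wy": 0, "wz": 0, "gripper": 4.0}
    - {"x": 0, "y": 0, "z": 1.5, "wx": 0, "wy": 0, "wz": 0, "gripper": 4.0}
    - {"x": 0, "y": 0, "z": 1.5, "wx": 0, "wy": 0, "wz": 0, "gripper": 4.0}
    - {"x": 0, "y": 0, "z": 1.0, "wx": 0, "wy": 0, "wz": 0, "gripper": 4.0}
    - {"x": 0, "y": 0, "z": 1.0, "wx": 0, "wy": 0, "wz": 0, "gripper": 4.0}
    - {"x": 0, "y": 0, "z": 1.0, "wx": 0, "wy": 0, "wz": 0, "gripper": 4.0}
    - {"x": 0, "y": 0, "z": 0.8, "wx": 0, "wy": 0, "wz": 0, "gripper": 4.0}
    - {"x": 0, "y": 0, "z": 0.5, "wx": 0, "wy": 0, "wz": 0, "gripper": 4.0}
    - {"x": 0, "y": 0, "z": 0.3, "wx": 0, "wy": 0, "wz": 0, "gripper": 4.0}
    - {"x": 0, "y": 0, "z": 0, "wx": 0, "wy": 0, "wz": 0, "gripper": 4.0}
    - {"x": 0, "y": 0, "z": 0, "wx": 0, "wy": 0, "wz": 0, "gripper": 4.0}

```text
time_s: 6.9
position: [0.5732, 0.1281, 0.3274]
tool_rot: [[0.111, -0.86, 0.497], [-0.994, -0.095, 0.058], [-0.003, -0.501, -0.866]]
ft_force: [0.2, 0.3, -0.1]
grip_width: 0.0481
```

```bash
python3 - <<'E'
from pegs import *
o,T=now(); print(np.round(np.linalg.inv(FS)@T,4), np.round(T[:3,:3].T@np.array(o["ft_force"]),1),o["time_s"])
E
```

```text
[[-6.100e-03 -1.000e+00  6.000e-04 -7.000e-04]
 [-1.000e+00  6.100e-03 -3.000e-04 -9.000e-04]
 [ 3.000e-04 -6.000e-04 -1.000e+00  1.879e-01]
 [ 0.000e+00  0.000e+00  0.000e+00  1.000e+00]] [-0.2 -0.2  0.2] 6.9
```

Request:
step_arm:
  increments:
    - {"x": 0, "y": 0.1, "z": 0.2, "wx": 0, "wy": 0, "wz": 0, "gripper": 4.0}
    - {"x": 0, "y": 0.1, "z": 0.2, "wx": 0, "wy": 0, "wz": 0, "gripper": 4.0}
    - {"x": 0, "y": 0, "z": 0.2, "wx": 0, "wy": 0, "wz": 0, "gripper": 4.0}
    - {"x": 0, "y": 0, "z": 0.1, "wx": 0, "wy": 0, "wz": 0, "gripper": 4.0}
    - {"x": 0, "y": 0, "z": 0.1, "wx": 0, "wy": 0, "wz": 0, "gripper": 4.0}
    - {"x": 0, "y": 0, "z": 0, "wx": 0, "wy": 0, "wz": 0, "gripper": 4.0}

```text
time_s: 7.5
position: [0.5745, 0.1282, 0.3211]
tool_rot: [[0.111, -0.86, 0.497], [-0.994, -0.095, 0.058], [-0.002, -0.501, -0.866]]
ft_force: [-17.3, -4.5, 15.9]
grip_width: 0.0476
```

```bash
python3 - <<'E'
from pegs import *
o,T=now(); print(np.round((np.linalg.inv(FS)@T)[:3,3],4), np.round(T[:3,:3].T@np.array(o["ft_force"]),1),o["time_s"])
E
```

```text
[-0.0027 -0.001   0.1818] [  2.5   7.3 -22.6] 7.5
```

Contact at 181.8 mm with 23 N along the axis, exactly at the seated distance I'd measured before. I'll relieve the preload, release and back off.

Request:
step_arm:
  increments:
    - {"x": 0, "y": 0, "z": -0.1, "wx": 0, "wy": 0, "wz": 0, "gripper": 4.0}
    - {"x": 0, "y": 0, "z": 0, "wx": 0, "wy": 0, "wz": 0, "gripper": 5.5}
    - {"x": 0, "y": 0, "z": 0, "wx": 0, "wy": 0, "wz": 0, "gripper": 7.0}
    - {"x": 0, "y": 0, "z": 0, "wx": 0, "wy": 0, "wz": 0, "gripper": 8.5}
    - {"x": 0, "y": 0, "z": 0, "wx": 0, "wy": 0, "wz": 0, "gripper": 8.5}
    - {"x": 0, "y": 0, "z": 0, "wx": 0, "wy": 0, "wz": 0, "gripper": 8.5}
    - {"x": 0, "y": 0, "z": -1, "wx": 0, "wy": 0, "wz": 0, "gripper": 8.5}
    - {"x": 0, "y": 0, "z": -2, "wx": 0, "wy": 0, "wz": 0, "gripper": 8.5}
    - {"x": 0, "y": 0, "z": -3, "wx": 0, "wy": 0, "wz": 0, "gripper": 8.5}
    - {"x": 0, "y": 0, "z": -3, "wx": 0, "wy": 0, "wz": 0, "gripper": 8.5}
    - {"x": 0, "y": 0, "z": -3, "wx": 0, "wy": 0, "wz": 0, "gripper": 8.5}
    - {"x": 0, "y": 0, "z": 0, "wx": 0, "wy": 0, "wz": 0, "gripper": 8.5}

```text
time_s: 8.7
position: [0.5139, 0.1214, 0.4284]
tool_rot: [[0.112, -0.857, 0.503], [-0.994, -0.095, 0.058], [-0.002, -0.507, -0.862]]
ft_force: [-0.4, -1.1, 0.1]
grip_width: 0.0845
```

```bash
python3 - <<'E'
from v import *
from pegs import *
view("w4",YS,CS,.034)
o,T=now(); print(np.round((np.linalg.inv(FS)@T)[:3,3],4),o["grip_width"])
# vertical pose above long coupling; jaws along -y like now, height: tips at .15
R=toolR(np.array([0,0,-1.]),T[:3,0]*[1,1,0]); plan(R,[.440,.131,.173+.14],vmax=3); plan(R,[.44,.131,.2],T0=None,vmax=3)
E
```

```text
[[0.112, -0.857, 0.503, 0.514], [-0.994, -0.095, 0.058, 0.121], [-0.002, -0.507, -0.862, 0.428], [0.0, 0.0, 0.0, 1.0]] [-0.1 14.8 82.8  4.3 52.2 81.8] 8.7 [-0.4 -1.1  0.1]
[-0.0025 -0.0007  0.303 ] 0.0848912439435499
N 5 row cm [-0.354  2.116  1.716] w [-1.056e-01  5.000e-04 -1.000e-04] min tip z 0.140 tips [0.513 0.132 0.184] [0.44  0.131 0.14 ]
N 8 row cm [-0.22   1.719  2.465] w [-0.066   0.0003 -0.0001] min tip z 0.027 tips [0.537 0.133 0.141] [0.44  0.131 0.027]
```

View pics/w4.png

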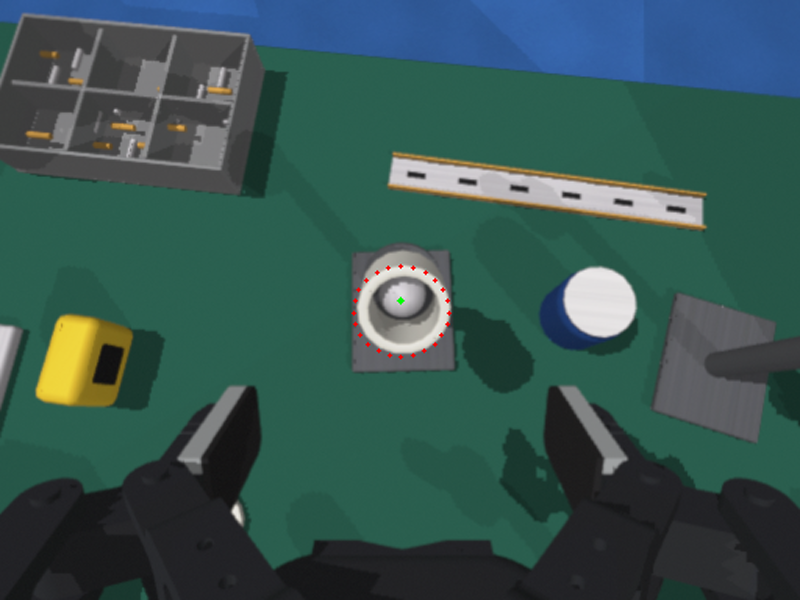

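The short coupling hangs home: its ring at (404,310) matches the predicted seated ring within about 2 px. Next is the long coupling.

Request:
step_arm:
  increments:
    - {"x": -0.35, "y": 2.1, "z": 1.5, "wx": -0.1056, "wy": 0, "wz": 0, "gripper": 8.5}
    - {"x": -0.35, "y": 2.1, "z": 1.5, "wx": -0.1056, "wy": 0, "wz": 0, "gripper": 8.5}
    - {"x": -0.35, "y": 2.1, "z": 1.5, "wx": -0.1056, "wy": 0, "wz": 0, "gripper": 8.5}
    - {"x": -0.35, "y": 2.1, "z": 1.5, "wx": -0.1056, "wy": 0, "wz": 0, "gripper": 8.5}
    - {"x": -0.35, "y": 2.1, "z": 1.5, "wx": -0.1056, "wy": 0, "wz": 0, "gripper": 8.5}
    - {"x": 0, "y": 0, "z": 0, "wx": 0, "wy": 0, "wz": 0, "gripper": 8.5}

```text
time_s: 9.35
position: [0.4363, 0.1307, 0.3189]
tool_rot: [[0.112, -0.994, -0.014], [-0.994, -0.112, 0.002], [-0.003, 0.013, -1.0]]
ft_force: [0.3, 0.7, 0.6]
grip_width: 0.0851
```

```bash
python3 - <<'E'
from h import *
o,T=now(); print(np.round(T,4).tolist())
w=cam("wrist"); im=w["color"].copy(); hsv=cv2.cvtColor(im,cv2.COLOR_BGR2HSV)
a=np.linspace(0,6.28,40); pr=proj(w,[[.44+.024*np.cos(t),.131+.024*np.sin(t),.064] for t in a])
print("pred",cv2.fitEllipse(pr.astype(np.float32)))
m=((hsv[...,1]<60)&(hsv[...,2]>150)).astype(np.uint8)*255
c=pr.mean(0); z=np.zeros_like(m);cv2.circle(z,tuple(int(v) for v in c),70,255,-1);m&=z
cs=max(cv2.findContours(m,0,cv2.CHAIN_APPROX_NONE)[0],key=cv2.contourArea); print(cv2.boundingRect(cs),cv2.fitEllipse(cs))
for u in pr: cv2.circle(im,tuple(int(x) for x in u),1,(0,0,255),-1)
cv2.drawContours(im,[cs],-1,(255,0,0),1)
cv2.imwrite("pics/w5.png",cv2.resize(im,(800,600)))
E
```

```text
[[0.1117, -0.9936, -0.0138, 0.4363], [-0.9937, -0.1117, 0.0018, 0.1307], [-0.0034, 0.0135, -0.9999, 0.3189], [0.0, 0.0, 0.0, 1.0]]
pred ((259.0808410644531, 189.47560119628906), (61.807186126708984, 65.03630828857422), 89.81385803222656)
(223, 150, 64, 68) ((253.22808837890625, 185.4642791748047), (60.38458251953125, 64.58358001708984), 132.1022186279297)
```

View pics/w5.png

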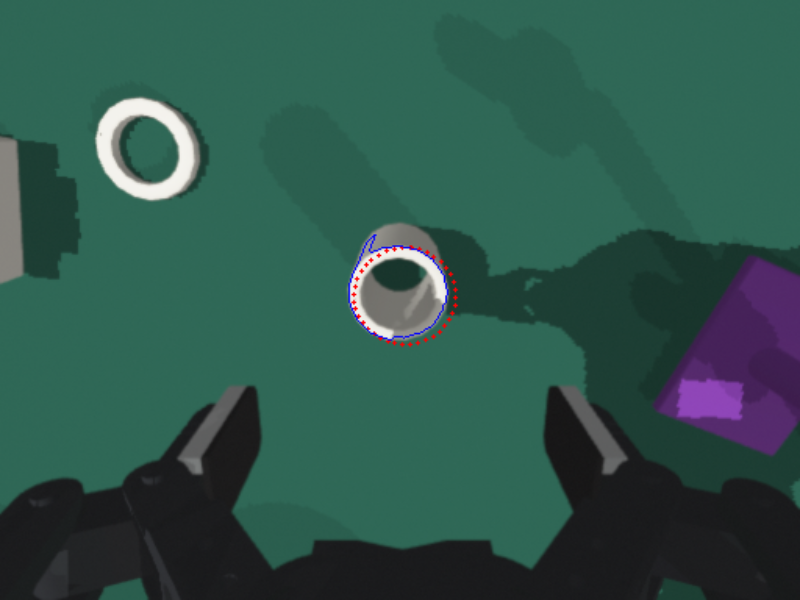

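The sleeve's rim centre is at about (398,293) in the 800 px view, against (404,296) predicted, so my estimate is a few mm off. I'll cast that pixel to get the correction.

```bash
python3 - <<'E'
from h import *
o,T=now(); w=cam("wrist")
c=onz(w,np.array([398,293])*.64,.064); print(c, "pred",onz(w,(259.08,189.5),.064))
plan(toolR(np.array([0,0,-1.]),T[:3,0]),[c[0],c[1],.198],N=8)
E
```

```text
[0.44450774 0.13441857 0.064     ] pred [0.44334653 0.13103295 0.064     ]
N 8 row cm [-0.037 -0.085  1.54 ] w [ 0.0004  0.0004 -0.    ] min tip z 0.025 tips [0.441 0.133 0.087] [0.445 0.134 0.025]
```

Request:
step_arm:
  increments:
    - {"x": -0.15, "y": -0.15, "z": 1.5, "wx": 0, "wy": 0, "wz": 0, "gripper": 8.5}
    - {"x": -0.15, "y": -0.2, "z": 1.5, "wx": 0, "wy": 0, "wz": 0, "gripper": 8.5}
    - {"x": 0, "y": 0, "z": 1.5, "wx": 0, "wy": 0, "wz": 0, "gripper": 8.5}
    - {"x": 0, "y": 0, "z": 1.5, "wx": 0, "wy": 0, "wz": 0, "gripper": 8.5}
    - {"x": 0, "y": 0, "z": 1.5, "wx": 0, "wy": 0, "wz": 0, "gripper": 8.5}
    - {"x": 0, "y": 0, "z": 1.5, "wx": 0, "wy": 0, "wz": 0, "gripper": 8.5}
    - {"x": 0, "y": 0, "z": 1.5, "wx": 0, "wy": 0, "wz": 0, "gripper": 8.5}
    - {"x": 0, "y": 0, "z": 1.5, "wx": 0, "wy": 0, "wz": 0, "gripper": 8.5}
    - {"x": 0, "y": 0, "z": 0, "wx": 0, "wy": 0, "wz": 0, "gripper": 8.5}
    - {"x": 0, "y": 0, "z": 0, "wx": 0, "wy": 0, "wz": 0, "gripper": 8.5}

```text
time_s: 10.45
position: [0.4412, 0.1341, 0.202]
tool_rot: [[0.111, -0.994, -0.003], [-0.994, -0.111, 0.002], [-0.003, 0.003, -1.0]]
ft_force: [-0.4, -0.6, 0.0]
grip_width: 0.0848
```

Request:
step_arm:
  increments:
    - {"x": 0, "y": 0, "z": 0, "wx": 0, "wy": 0, "wz": 0, "gripper": 6.5}
    - {"x": 0, "y": 0, "z": 0, "wx": 0, "wy": 0, "wz": 0, "gripper": 5.5}
    - {"x": 0, "y": 0, "z": 0, "wx": 0, "wy": 0, "wz": 0, "gripper": 5.0}
    - {"x": 0, "y": 0, "z": 0, "wx": 0, "wy": 0, "wz": 0, "gripper": 4.0}
    - {"x": 0, "y": 0, "z": 0, "wx": 0, "wy": 0, "wz": 0, "gripper": 4.0}
    - {"x": 0, "y": 0, "z": 0, "wx": 0, "wy": 0, "wz": 0, "gripper": 4.0}
    - {"x": 0, "y": 0, "z": 0, "wx": 0, "wy": 0, "wz": 0, "gripper": 4.0}

```text
time_s: 11.15
position: [0.4406, 0.1342, 0.2021]
tool_rot: [[0.111, -0.994, -0.003], [-0.994, -0.111, 0.002], [-0.003, 0.003, -1.0]]
ft_force: [-0.2, -0.0, 4.8]
grip_width: 0.047
```

```bash
python3 - <<'E'
from h import *
o,T=now(); print(np.round(T,4).tolist(),o["grip_width"],o["time_s"])
w=cam("wrist"); cv2.imwrite("pics/w6.png",cv2.resize(w["color"],(800,600)))
E
```

```text
[[0.1115, -0.9938, -0.0033, 0.4406], [-0.9938, -0.1115, 0.0023, 0.1342], [-0.0026, 0.003, -1.0, 0.2021], [0.0, 0.0, 0.0, 1.0]] 0.04700181842710208 11.15
```

View pics/w6.png

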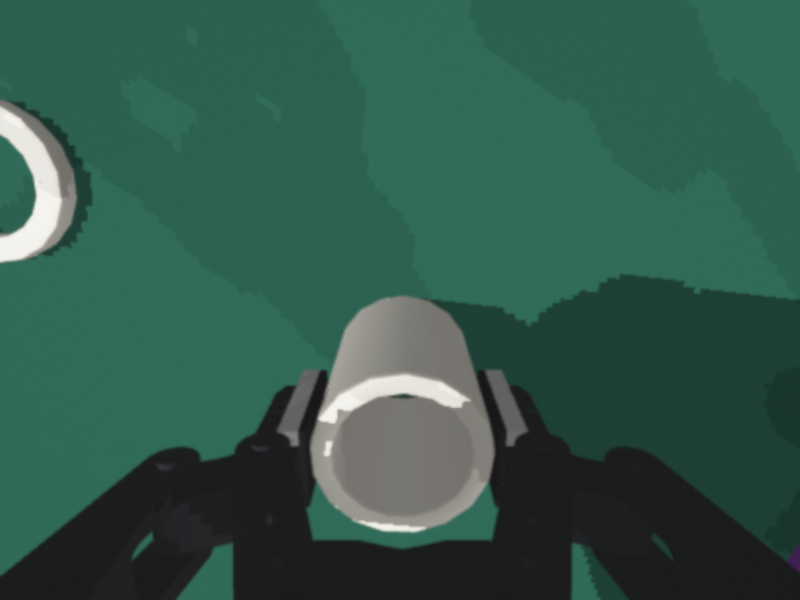

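The long coupling is held at 47 mm opening, with the upper rim centre near (402,453). I'll work out its offset in the tool.

```bash
python3 - <<'E'
from pegs import *
o,T=now(); w=cam("wrist")
for uv in([402,453],[402,375],[402,531],[310,453],[494,453]):
    c=onz(w,np.array(uv)*.64,.064); print(uv,np.round(T[:3,:3].T@(c-T[:3,3]),4))
# goals
T1=T.copy(); T1[2,3]+=.16
R=FL[:3,:3]@np.array([[0,-1,0],[-1,0,0],[0,0,-1.]])
Z=.202
print("lift 16cm then:"); a=FL@np.array([-.002,0,Z+.13,1]); plan(R,a[:3],T0=T1,N=14)
E
```

```text
[402, 453] [-0.0002 -0.0032  0.1381]
[402, 375] [-0.0002 -0.0247  0.1381]
[402, 531] [-1.000e-04  2.090e-02  1.382e-01]
[310, 453] [-0.0231 -0.0031  0.1382]
[494, 453] [ 0.0228 -0.0033  0.1381]
lift 16cm then:
N 14 row cm [ 1.7   -0.487 -0.525] w [0.0374 0.0057 0.0205] min tip z 0.189 tips [0.52  0.013 0.236] [ 0.568 -0.118  0.302]
```

Request:
step_arm:
  increments:
    - {"x": 0, "y": 0, "z": -2, "wx": 0, "wy": 0, "wz": 0, "gripper": 4.0}
    - {"x": 0, "y": 0, "z": -3.5, "wx": 0, "wy": 0, "wz": 0, "gripper": 4.0}
    - {"x": 0, "y": 0, "z": -3.5, "wx": 0, "wy": 0, "wz": 0, "gripper": 4.0}
    - {"x": 0, "y": 0, "z": -3.5, "wx": 0, "wy": 0, "wz": 0, "gripper": 4.0}
    - {"x": 0, "y": 0, "z": -3.5, "wx": 0, "wy": 0, "wz": 0, "gripper": 4.0}
    - {"x": 1.7, "y": -0.49, "z": -0.525, "wx": 0.0374, "wy": 0.0057, "wz": 0.0205, "gripper": 4.0}
    - {"x": 1.7, "y": -0.49, "z": -0.525, "wx": 0.0374, "wy": 0.0057, "wz": 0.0205, "gripper": 4.0}
    - {"x": 1.7, "y": -0.49, "z": -0.525, "wx": 0.0374, "wy": 0.0057, "wz": 0.0205, "gripper": 4.0}
    - {"x": 1.7, "y": -0.49, "z": -0.525, "wx": 0.0374, "wy": 0.0057, "wz": 0.0205, "gripper": 4.0}
    - {"x": 1.7, "y": -0.49, "z": -0.525, "wx": 0.0374, "wy": 0.0057, "wz": 0.0205, "gripper": 4.0}
    - {"x": 1.7, "y": -0.49, "z": -0.525, "wx": 0.0374, "wy": 0.0057, "wz": 0.0205, "gripper": 4.0}
    - {"x": 1.7, "y": -0.49, "z": -0.525, "wx": 0.0374, "wy": 0.0057, "wz": 0.0205, "gripper": 4.0}
    - {"x": 1.7, "y": -0.49, "z": -0.525, "wx": 0.0374, "wy": 0.0057, "wz": 0.0205, "gripper": 4.0}
    - {"x": 1.7, "y": -0.49, "z": -0.525, "wx": 0.0374, "wy": 0.0057, "wz": 0.0205, "gripper": 4.0}
    - {"x": 1.7, "y": -0.49, "z": -0.525, "wx": 0.0374, "wy": 0.0057, "wz": 0.0205, "gripper": 4.0}
    - {"x": 1.7, "y": -0.49, "z": -0.525, "wx": 0.0374, "wy": 0.0057, "wz": 0.0205, "gripper": 4.0}
    - {"x": 1.7, "y": -0.49, "z": -0.525, "wx": 0.0374, "wy": 0.0057, "wz": 0.0205, "gripper": 4.0}
    - {"x": 1.7, "y": -0.49, "z": -0.525, "wx": 0.0374, "wy": 0.0057, "wz": 0.0205, "gripper": 4.0}
    - {"x": 1.7, "y": -0.49, "z": -0.525, "wx": 0.0374, "wy": 0.0057, "wz": 0.0205, "gripper": 4.0}
    - {"x": 0, "y": 0, "z": 0, "wx": 0, "wy": 0, "wz": 0, "gripper": 4.0}

```text
time_s: 13.25
position: [0.4835, -0.1036, 0.4516]
tool_rot: [[-0.184, -0.851, 0.492], [-0.983, 0.159, -0.093], [0.001, -0.501, -0.866]]
ft_force: [0.3, 1.0, -2.3]
grip_width: 0.0468
```

Request:
step_arm:
  increments:
    - {"x": 0, "y": 0, "z": 0, "wx": 0, "wy": 0, "wz": 0, "gripper": 4.0}
    - {"x": 0, "y": 0, "z": 0, "wx": 0, "wy": 0, "wz": 0, "gripper": 4.0}

```text
time_s: 13.45
position: [0.4836, -0.1016, 0.4506]
tool_rot: [[-0.181, -0.853, 0.49], [-0.983, 0.157, -0.09], [0.0, -0.498, -0.867]]
ft_force: [-0.1, 0.3, -0.8]
grip_width: 0.0466
```

```bash
python3 - <<'E'
from v import *
from pegs import *
view("w7",YL,CL,.058,short_on=False)
print(np.round(np.linalg.inv(FL)@now()[1],4),env.observe()["grip_width"])
E
```

```text
[[-0.181, -0.853, 0.49, 0.484], [-0.983, 0.157, -0.09, -0.102], [0.0, -0.498, -0.867, 0.451], [0.0, 0.0, 0.0, 1.0]] [-27.1  10.4  84.9   9.8  56.3  70. ] 13.45 [-0.1  0.3 -0.8]
[[ 1.400e-03 -1.000e+00 -2.200e-03 -1.600e-03]
 [-1.000e+00 -1.400e-03  3.000e-04  5.000e-04]
 [-3.000e-04  2.200e-03 -1.000e+00  3.307e-01]
 [ 0.000e+00  0.000e+00  0.000e+00  1.000e+00]] 0.04669432055940943
```

View pics/w7.png

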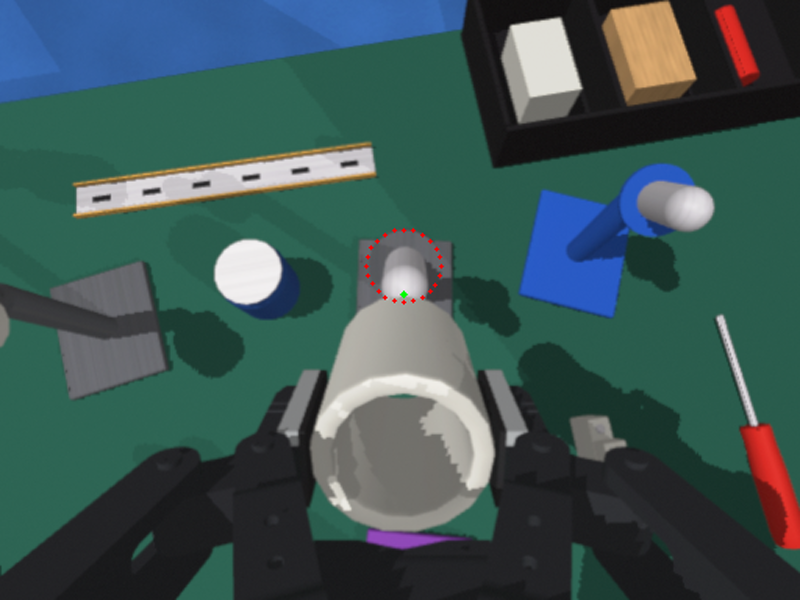

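The peg tip is at (404,285), close to the prediction of (403,294), and the sleeve is still square in the jaws. Now inserting.

Request:
step_arm:
  increments:
    - {"x": 0, "y": 0.1, "z": 1.5, "wx": 0, "wy": 0, "wz": 0, "gripper": 4.0}
    - {"x": 0, "y": 0.1, "z": 1.5, "wx": 0, "wy": 0, "wz": 0, "gripper": 4.0}
    - {"x": 0, "y": 0, "z": 1.5, "wx": 0, "wy": 0, "wz": 0, "gripper": 4.0}
    - {"x": 0, "y": 0, "z": 1.0, "wx": 0, "wy": 0, "wz": 0, "gripper": 4.0}
    - {"x": 0, "y": 0, "z": 1.0, "wx": 0, "wy": 0, "wz": 0, "gripper": 4.0}
    - {"x": 0, "y": 0, "z": 0.8, "wx": 0, "wy": 0, "wz": 0, "gripper": 4.0}
    - {"x": 0, "y": 0, "z": 0.8, "wx": 0, "wy": 0, "wz": 0, "gripper": 4.0}
    - {"x": 0, "y": 0, "z": 0.8, "wx": 0, "wy": 0, "wz": 0, "gripper": 4.0}
    - {"x": 0, "y": 0, "z": 0, "wx": 0, "wy": 0, "wz": 0, "gripper": 4.0}

```text
time_s: 14.4
position: [0.526, -0.1102, 0.372]
tool_rot: [[-0.182, -0.853, 0.49], [-0.983, 0.158, -0.091], [0.0, -0.498, -0.867]]
ft_force: [-0.8, -0.1, -1.2]
grip_width: 0.0468
```

Request:
step_arm:
  increments:
    - {"x": 0, "y": 0, "z": 0.8, "wx": 0, "wy": 0, "wz": 0, "gripper": 4.0}
    - {"x": 0, "y": 0, "z": 0.8, "wx": 0, "wy": 0, "wz": 0, "gripper": 4.0}
    - {"x": 0, "y": 0, "z": 0.6, "wx": 0, "wy": 0, "wz": 0, "gripper": 4.0}
    - {"x": 0, "y": 0, "z": 0.6, "wx": 0, "wy": 0, "wz": 0, "gripper": 4.0}
    - {"x": 0, "y": 0, "z": 0.4, "wx": 0, "wy": 0, "wz": 0, "gripper": 4.0}
    - {"x": 0, "y": 0, "z": 0, "wx": 0, "wy": 0, "wz": 0, "gripper": 4.0}
    - {"x": 0, "y": 0, "z": 0, "wx": 0, "wy": 0, "wz": 0, "gripper": 4.0}

```text
time_s: 15.1
position: [0.5415, -0.1131, 0.3452]
tool_rot: [[-0.182, -0.852, 0.491], [-0.983, 0.157, -0.091], [0.001, -0.499, -0.866]]
ft_force: [-0.2, -1.1, -0.9]
grip_width: 0.0467
```

```bash
python3 - <<'E'
from pegs import *
o,T=now(); print(np.round((np.linalg.inv(FL)@T)[:3,3],4), np.round(T[:3,:3].T@np.array(o["ft_force"]),1),o["time_s"])
E
```

```text
[-3.2e-03 -2.0e-04  2.1e-01] [1.1 0.5 0.8] 15.1
```

Bottom end is now about 8 mm from the collar with no contact. I'll press home gently.

Request:
step_arm:
  increments:
    - {"x": 0, "y": 0.1, "z": 0.3, "wx": 0, "wy": 0, "wz": 0, "gripper": 4.0}
    - {"x": 0, "y": 0.1, "z": 0.2, "wx": 0, "wy": 0, "wz": 0, "gripper": 4.0}
    - {"x": 0, "y": 0, "z": 0.2, "wx": 0, "wy": 0, "wz": 0, "gripper": 4.0}
    - {"x": 0, "y": 0, "z": 0.1, "wx": 0, "wy": 0, "wz": 0, "gripper": 4.0}
    - {"x": 0, "y": 0, "z": 0.1, "wx": 0, "wy": 0, "wz": 0, "gripper": 4.0}
    - {"x": 0, "y": 0, "z": 0.1, "wx": 0, "wy": 0, "wz": 0, "gripper": 4.0}
    - {"x": 0, "y": 0, "z": 0, "wx": 0, "wy": 0, "wz": 0, "gripper": 4.0}

```text
time_s: 15.8
position: [0.544, -0.1134, 0.3372]
tool_rot: [[-0.182, -0.851, 0.492], [-0.983, 0.156, -0.092], [0.002, -0.501, -0.866]]
ft_force: [-12.7, 1.8, 14.2]
grip_width: 0.047
```

```bash
python3 - <<'E'
from pegs import *
o,T=now(); print(np.round((np.linalg.inv(FL)@T)[:3,3],4), np.round(T[:3,:3].T@np.array(o["ft_force"]),1),o["time_s"])
E
```

```text
[-5.100e-03 -1.000e-04  2.018e-01] [  0.5   4.  -18.7] 15.8
```

Contact with the collar at 201.8 mm (expected 202) with 19 N along the axis. I'll release and back off.

Request:
step_arm:
  increments:
    - {"x": 0, "y": 0, "z": -0.1, "wx": 0, "wy": 0, "wz": 0, "gripper": 4.0}
    - {"x": 0, "y": 0, "z": 0, "wx": 0, "wy": 0, "wz": 0, "gripper": 5.5}
    - {"x": 0, "y": 0, "z": 0, "wx": 0, "wy": 0, "wz": 0, "gripper": 7.0}
    - {"x": 0, "y": 0, "z": 0, "wx": 0, "wy": 0, "wz": 0, "gripper": 8.5}
    - {"x": 0, "y": 0, "z": 0, "wx": 0, "wy": 0, "wz": 0, "gripper": 8.5}
    - {"x": 0, "y": 0, "z": 0, "wx": 0, "wy": 0, "wz": 0, "gripper": 8.5}
    - {"x": 0, "y": 0, "z": -1, "wx": 0, "wy": 0, "wz": 0, "gripper": 8.5}
    - {"x": 0, "y": 0, "z": -2, "wx": 0, "wy": 0, "wz": 0, "gripper": 8.5}
    - {"x": 0, "y": 0, "z": -3, "wx": 0, "wy": 0, "wz": 0, "gripper": 8.5}
    - {"x": 0, "y": 0, "z": -3, "wx": 0, "wy": 0, "wz": 0, "gripper": 8.5}
    - {"x": 0, "y": 0, "z": -3, "wx": 0, "wy": 0, "wz": 0, "gripper": 8.5}
    - {"x": 0, "y": 0, "z": 0, "wx": 0, "wy": 0, "wz": 0, "gripper": 8.5}
    - {"x": 0, "y": 0, "z": 0, "wx": 0, "wy": 0, "wz": 0, "gripper": 8.5}

```text
time_s: 17.1
position: [0.4848, -0.1024, 0.4409]
tool_rot: [[-0.182, -0.851, 0.492], [-0.983, 0.157, -0.092], [0.001, -0.5, -0.866]]
ft_force: [-0.2, -0.1, 0.5]
grip_width: 0.085
```

```bash
python3 - <<'E'
from h import *
from pegs import *
w=cam("wrist"); s=cam("scene"); o,T=now(); print(o["time_s"],o["grip_width"],np.round(o["ft_force"],1))
a=np.linspace(0,6.28,24,endpoint=False)
def ring(d,F,L):
    for u in proj(d,[(F@np.array([-.0055+.024*np.cos(t),.024*np.sin(t),L,1]))[:3] for t in a]): cv2.circle(d["color"],tuple(int(x) for x in u),0,(0,0,255),-1)
w["color"]=w["color"].copy(); ring(w,FL,.064)
s["color"]=s["color"].copy(); ring(s,FL,.064); ring(s,FS,.038)
c=s["color"][150:320,150:290]
cv2.imwrite("pics/fin.png",np.hstack([cv2.resize(w["color"][100:300,130:400],(405,300),interpolation=cv2.INTER_CUBIC),cv2.resize(c,(390,474))[:300]*0+255])) if 0 else None
A=cv2.resize(w["color"][110:290,140:380],(400,300),interpolation=cv2.INTER_CUBIC); B=cv2.resize(c,(394,478),interpolation=cv2.INTER_CUBIC)
out=np.zeros((478,794,3),np.uint8); out[:300,:400]=A; out[:,400:]=B; cv2.imwrite("pics/fin.png",out)
E
```

```text
17.2 0.0851067429745785 [0.6 0.6 0.4]
```

View pics/fin.png

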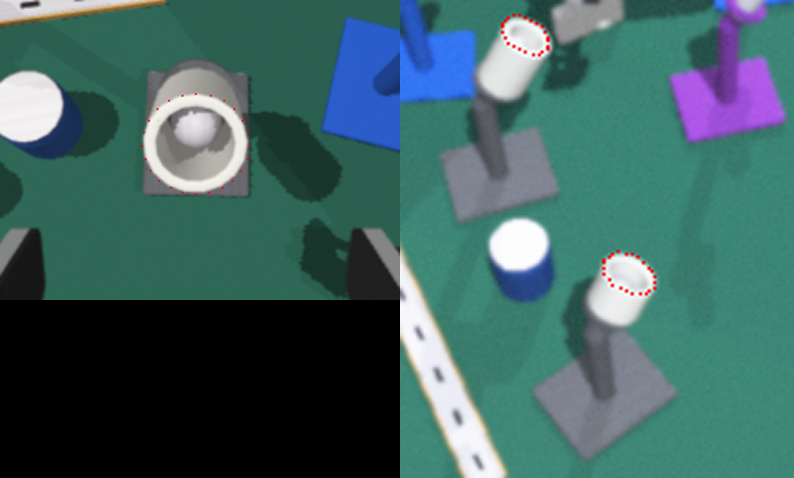

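Both couplings sit on their predicted seated rings: the long one at (525,35) and the short one at (629,273) in the scene crop, and the wrist view agrees at (195,143). The gripper is clear of everything, so I'm handing in.

```bash
python3 -c "
from rig import env
env.close_job(); print(env.observe()['time_s'])"
```

```text
the job is handed in; nothing more can be done
the job is handed in; nothing more can be done
```

The short coupling is now on the short peg and the long coupling on the long peg. I handed the job in at about 17 s of the 58 s allowed; the hand-in gives no verdict.

- **Seating:** the short coupling met its collar at 181.8 mm, against 182 mm measured while it hung on the long peg. The long one met its collar at 201.8 mm, against 202 mm expected. I pressed each home with about 20 N.
- **Last pictures:** the final scene view shows both couplings on the rings predicted for full seating, to about 2 px. The final wrist view shows the same for the long one. The gripper was open and about 12 cm back from contact, with the wrist force near zero.
- **Bystanders:** I moved none of them on purpose. No check measured them all at the end; the tin still stands between the stands in the last picture.
- **Checks that disagreed:**
  - My first two-view position for the hung short coupling was about 13 mm off in height, so I used the foot plates and the stand geometry instead, which the wrist view confirmed.
  - The bench sleeve's first estimate was about 3 mm off, and I corrected it from the wrist view before grasping.
  - The first move call was refused because its rows lacked some keys, and nothing moved.

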